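# Clear punched slugs off an amplifier lid

### The arm

A 7-joint arm with a two-finger parallel gripper is mounted at the origin on the work surface. World frame = base frame: x ahead of the robot, y to its left, z up, the work surface at z = 0. Lengths are in m, angles in rad, forces in N, time in s.
With the tool pointing down it reaches from about 0.425 to 0.875 m from the base axis. Payload 9.9 kg.
Tool frame: the origin (TCP) lies midway between the tips of the shut fingers; the grasp point (between the pads) lies 19 mm behind it; z points along the fingers, y is the line along which they close (so a half turn about z gives the same grasp; the last joint's range is limited). The gripper opens to 85 mm and grips with 20 to 120 N. Pads are 22 mm wide; open, the fingers measure 114 mm over their backs; the gripper's body (76 mm by 85 mm) begins 54 mm behind the grasp point. The pads swing forward as they close: fully open they stand 13 mm farther back than shut.
Start: joints at [-1.412, 0.576, 0.025, 1.437, -0.015, 1.129, -0.057], TCP at [0.162, 0.655, 0.231] pointing down, gripper open.
Joint ranges: [-2.76, 2.76], [-0.34, 2.15], [-1.52, 1.57], [0.19, 2.46], [-1.09, 4.23], [0.17, 1.99], [-2.82, 2.82]. Speed limits (rad/s): [2.22, 2.22, 3.01, 3.01, 3.14, 3.14, 3.14].

### API

Orientations are given as a rotation vector (axis times angle).
In Python, from plant import * gives the robot as it stands. The module is installed in compiled form; this text tells all that it offers.
- The arm moves only by the tool carry_out, never from a script. Its argument "motion" is a list of rows, each a list of 7 numbers: the shift along the world's x, y, z in m, then the turn, a rotation vector about the world's x, y, z in degrees, then the gripper's target within -1 to 1 (fully open at 1, half-way at 0, shut at -1). In form: [[dx, dy, dz, rx, ry, rz, jaw], ...]. A call has 1 to 12 rows; each row shifts and turns the commanded pose from where the row before left it; what a row does not reach is not made up. A row lasts 1/10 s, in which the tool goes at most 50 mm and 8.59 degrees, less where a joint would pass 70% of its speed; a pose out of reach is approached as far as the arm can. A call with a gripper value outside its range is refused whole. The fingers move at their own pace and stop on an object; the grip force is fixed at half the most. Time passes only in rows, so rows that do not move let the fingers close. It gives the time, the measured TCP pose, the force, the opening and the grip force at its end, in the units of the state.
- state(): the state, without advancing time (a new reading comes with each control period).
- grab_frame(name): name is "scene" or "side" or "wrist"; returns (picture, depth): 420x560x3 uint8, blue, green, red; 420x560 float32, m along the optical axis (not along the pixel's ray), 0 where there is no reading.
- camera_params(name): a dict with "fx", "fy", "cx", "cy" (pixels), "cam_to_world" (4x4, takes a point from camera to world coordinates); the wrist camera has in their place "tool_from_camera" (4x4, takes a point from camera to tool coordinates, whose origin is the TCP and whose axes are the flange's). Camera axes: x right, y down, z forward; pixel columns grow to the right and rows downward; lengths in m; the calibration is good to about 2 mm. A picture is of the moment at which its call begins: read the wrist's pose just before it. camera_params takes no time and is no camera call.
- job_done(): hands the job in; it is judged then, once.
Trained networks look in the newest picture that a camera, given by its name, has taken for a name from the list of things; names that differ only in an ending like _2 or _b are one class to them, and where a whole thing is asked for, a point or a joint stands for the part that bears it (a point fixed in the world has none). Each returns a list of dicts, best first, with "p" (0 to 1); they miss things now and then, are a little off and sometimes report something else, mostly with a low value. They report only what shows in the picture. A call takes as long as a camera call.
- search_frame(camera, label): "xyz" ([x, y, z] in m, in the coordinates of the camera as it stood for that picture, good to about 4 mm: the middle of the surface that is visible of it).
The state is a dict: "time": time; "q": joint angles; "dq": joint speeds; "effort": joint torques, N m; "eef_pos": TCP position; "tcp_rot": TCP orientation; "wrist_force": force on the tool from outside, world axes, zero at the start; "torque": the same for the moment, N m; "gripper_width": opening from 0.0 (shut) to 1.0 (fully open); "finger_force": force on a finger pad.
Only numpy, scipy, OpenCV 4.12 (cv2) and the standard library are available. Lean on these libraries where they do the work, as an engineer would, in place of code of your own. Each camera call takes 0.05 s, during which the arm holds its last target. There are 200 camera calls.

### The job

Two punched-out steel slugs are lying on the lid of the amplifier. Pick up the orange-handled scraper block and wipe both slugs off the lid with it into the yellow scrap tray at the amplifier's end (not into the blue bin of good screws at the other end), without touching the slugs with the gripper. Then leave the block standing upright on the cleared lid.

Things in the scene. Friction and masses are not known exactly. Their poses are not given: they have to be found in the camera images.
- scraper_handle (a point): scraper block, 220 g: black rubber foot 120 (x) x 30 (y) x 24 mm high, and centred on it an upright orange handle 60 (x) x 24 mm thick (y) that rises to 80 mm above the underside. This point: middle of the handle, 52 mm above the underside; z up. Grasp the handle from above across its 24 mm. It stands on the bench left or right of the amplifier, a wooden sanding block on the other side
- slug_a: bright steel disc, 30 mm across, 6 mm thick, 33 g, punched out of sheet metal, lying loose and flat on the amplifier's flat black lid, 60 mm above the bench. Origin: centre of its underside; z up. One of two alike; nothing else lies on the lid
- slug_b: bright steel disc, 30 mm across, 6 mm thick, 33 g, punched out of sheet metal, lying loose and flat on the amplifier's flat black lid, 60 mm above the bench. Origin: centre of its underside; z up. The other of the two
- tray: yellow open tray, 180 (x) x 90 (y) x 45 mm high, walls 4 mm, fixed. Origin: centre of underside, on the bench; z up. It abuts one end of the amplifier (fixed, 180 x 240 mm, 240 along tray y, black lid 60 mm above the bench), which lies on its +y or -y side, where the slugs are: lid edge 45.5 mm, amplifier centre 165.5 mm from the origin along y. Blue bin of screws at the far end

How it is judged:
On the way, in this order (a step that is already met when the one before it is completed fails the run):
1. the scraper block is held in the gripper and lifted at least 50 mm off the bench (height (world z) of scraper_handle above 0.102 m and contact force between the fingers and scraper above 1 N), for 0.1 s.
2. both slugs lie in the yellow tray (x of slug_a in the frame of tray between -0.09 and 0.09 m and y of slug_a in the frame of tray between -0.045 and 0.045 m and height (world z) of each of slug_a, slug_b below 0.04 m and x of slug_b in the frame of tray between -0.09 and 0.09 m and y of slug_b in the frame of tray between -0.045 and 0.045 m), for 0.2 s.
At the end, for the whole second after the job is handed in: Both slugs lie at rest inside the yellow tray (within its walls, underside below 40 mm over the bench), and the scraper block stands at rest and released on the amplifier's lid: handle middle 102 to 122 mm above the bench, upright within 10 degrees (all of step 2 and linear speed of each of slug_a, slug_b, scraper below 0.03 m/s and height (world z) of scraper_handle between 0.102 and 0.122 m and angle between scraper_handle's own z axis and vertical below 0.17 rad); the robot touches nothing.
It fails at once if the gripper or arm touches a slug (only the block may push them) (contact force between any of the fingers, the arm and slug_a above 0.3 N or contact force between any of the fingers, the arm and slug_b above 0.3 N).
It also fails if it takes over 43 s, if anything falls off the work surface, if the arm or the gripper's body presses on something with over 40 N, if the wrist force passes 120 N, or if a joint passes its speed limit or range.

## Working session

There is one attempt and no reset: what is moved stays moved. The work goes in short steps, Python scripts to look and compute and a tool call to move; the robot and the scene stay as the last step left them, time stands still between calls to the robot, and variables do not carry over. Pictures are saved under pics/ and viewed, at most 10 in all, crops included, and the job is handed in when it is done.

Besides the shell and the picture viewer there is one more tool, called after ">>>" as name([rows], argument=value, ...), one row to a line, values as JSON. carry_out: Moves the arm, as the interface text tells. Its arguments: {"type":"object","properties":{"motion":{"type":"array","items":{"type":"array","items":{"type":"number"}}}},"required":["motion"]}

```bash
mkdir -p pics; cat > h.py <<'E'
from plant import *
import numpy as np, cv2
def world(cam,p):
    c=camera_params(cam); return (np.array(c["cam_to_world"])@np.r_[p,1])[:3]
def cloud(cam,depth):
    c=camera_params(cam); v,u=np.indices(depth.shape)
    P=np.stack([(u-c["cx"])*depth/c["fx"],(v-c["cy"])*depth/c["fy"],depth],-1)
    M=np.array(c["cam_to_world"]); return P@M[:3,:3].T+M[:3,3]
E
python3 - <<'E'
from h import *
s=state(); print(s["time"],s["eef_pos"],s["tcp_rot"],s["gripper_width"])
ims=[]
for cam in("scene","side"):
    im,d=grab_frame(cam); np.savez(""+cam,im=im,d=d); cv2.imwrite(f"pics/{cam}1.png",im)
    for l in("scraper_handle","slug_a","tray"):
        for r in search_frame(cam,l)[:4]:
            c=camera_params(cam);x=r["xyz"]
            print(cam,l,round(r["p"],2),world(cam,x).round(3),round(c["fx"]*x[0]/x[2]+c["cx"]),round(c["fy"]*x[1]/x[2]+c["cy"]))
E
```

```text
0.0 [0.16216431 0.65476584 0.23041031] [-3.80367187e-01 -3.11833944e+00  2.63550196e-03] 0.9986074733202364
scene scraper_handle 0.7 [ 0.484 -0.36   0.03 ] 224 153
scene slug_a 0.56 [0.551 0.027 0.069] 277 223
scene slug_a 0.38 [ 0.526 -0.053  0.063] 268 204
scene tray 0.9 [0.56  0.145 0.018] 301 264
scene tray 0.19 [ 0.526 -0.056  0.066] 267 203
side scraper_handle 0.95 [ 0.471 -0.372  0.024] 332 372
side slug_a 0.58 [0.546 0.019 0.067] 274 206
side slug_a 0.46 [ 0.523 -0.061  0.069] 281 232
side tray 0.86 [0.57  0.18  0.015] 256 178
```

View pics/scene1.png

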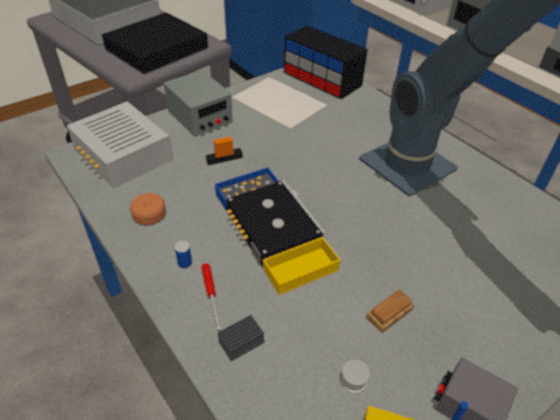

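View pics/side1.png

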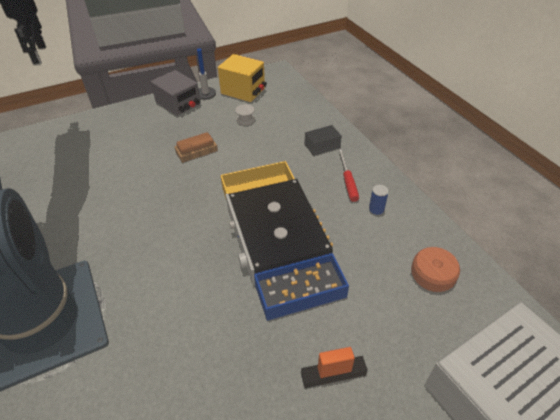

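The scene shows the amplifier with its yellow tray at the +y end (300,265) and the blue bin at the -y end. The slugs are at (268,204) and (278,223), and the orange scraper is beyond the blue bin at (224,153). The side view agrees. Next I'll fit the exact poses.

```bash
python3 - <<'E'
from h import *
def rect(P,n):
    r=cv2.minAreaRect((P[:,:2]*1000).astype(np.float32)); print(n,len(P),"c",np.round(r[0],1),"size",np.round(r[1],1),"ang",round(r[2],1))
A={}
for cam in("scene","side"):
    f=np.load(cam+".npz"); im,d=f["im"],f["d"]; W=cloud(cam,d); hsv=cv2.cvtColor(im,cv2.COLOR_BGR2HSV)
    h,s,v=[hsv[...,i].astype(int) for i in range(3)]; x,y,z=W[...,0],W[...,1],W[...,2]
    near=lambda cx,cy,r:(d>0)&(np.hypot(x-cx,y-cy)<r)
    M={"orange":near(.475,-.37,.09)&(h<18)&(s>150)&(v>100)&(z>.02),
     "orangetop":near(.475,-.37,.09)&(h<18)&(s>150)&(v>100)&(z>.074),
     "foot":near(.475,-.37,.09)&(z>.012)&(z<.03),
     "yellow":near(.56,.16,.15)&(h>18)&(h<35)&(s>150)&(z>.035),
     "lid":near(.54,0,.2)&(z>.053)&(z<.064)&(v<70),
     "lid+slug":near(.54,0,.2)&(z>.054)&(z<.072)}
    M["slug"]=near(.54,-.015,.09)&(v>110)&(s<80)&(z>.055)
    for n,m in M.items():
        P=W[m]; A.setdefault(n,[]).append(P); 
        if len(P)>5: rect(P,cam+" "+n); print("   z",np.percentile(P[:,2],[5,50,95]).round(4))
    n,lab,st,ce=cv2.connectedComponentsWithStats(M["slug"].astype(np.uint8))
    for i in range(1,n):
        if st[i,4]>20: print("  slug",W[lab==i].mean(0).round(4),st[i,4])
for n,p in A.items(): rect(np.vstack(p),"both "+n)
E
```

```text
scene orange 316 c [ 478.4 -362.4] size [31.  66.3] ang 73.9
   z [0.0271 0.0596 0.081 ]
scene orangetop 97 c [ 482.6 -362.5] size [30.8 57. ] ang 69.2
   z [0.0756 0.0794 0.083 ]
scene foot 248 c [ 481.5 -365.1] size [ 38.6 120.3] ang 75.1
   z [0.0132 0.0228 0.0281]
scene yellow 660 c [564.1 149.1] size [ 99.  182.3] ang 80.9
   z [0.0359 0.0425 0.0484]
scene lid 3681 c [540.  -12.1] size [245.1 179.9] ang 81.2
   z [0.0561 0.0599 0.063 ]
scene lid+slug 4212 c [536.3 -12.1] size [246.2 187.2] ang 81.3
   z [0.0565 0.0601 0.064 ]
scene slug 155 c [534.4 -19.9] size [123.3  31.3] ang 73.9
   z [0.0604 0.0656 0.0694]
  slug [ 0.5247 -0.0559  0.0652] 75
  slug [0.5481 0.0238 0.0655] 80
side orange 725 c [ 476.9 -369.6] size [23.9 58.9] ang 75.1
   z [0.0374 0.0779 0.0817]
side orangetop 436 c [ 477.1 -369.4] size [23.8 58.6] ang 75.6
   z [0.0758 0.0797 0.082 ]
side foot 736 c [ 477.8 -369.1] size [ 31.8 120.1] ang 74.5
   z [0.0141 0.0236 0.0265]
side yellow 167 c [560.  146.9] size [ 92.2 178.7] ang 82.2
   z [0.0355 0.0407 0.0456]
side lid 5485 c [536.6 -17.8] size [240.9 175.2] ang 81.3
   z [0.0572 0.0598 0.0621]
side lid+slug 6307 c [533.6 -15.6] size [244.9 185.9] ang 81.1
   z [0.0573 0.0598 0.0627]
side slug 213 c [535.3 -17. ] size [120.3  29.4] ang 73.9
   z [0.0614 0.0654 0.0679]
  slug [0.5454 0.0202 0.0653] 99
  slug [ 0.5228 -0.059   0.0653] 114
both orange 1041 c [ 477.8 -364.4] size [34.5 66.9] ang 75.1
both orangetop 533 c [ 480.  -364.9] size [34.  62.1] ang 75.6
both foot 984 c [ 480.1 -365.8] size [ 39.3 122.8] ang 74.3
both yellow 827 c [563.2 149.2] size [ 99.7 183.9] ang 81.4
both lid 9166 c [539.6 -14.1] size [249.2 180. ] ang 81.2
both lid+slug 10519 c [535.2 -13.4] size [249.2 188.9] ang 81.2
both slug 368 c [534.7 -19.2] size [124.9  31.3] ang 73.9
```

>>> carry_out([
  [0.03, -0.036, 0, 0, 0, 0, 1],
  [0.03, -0.036, 0, 0, 0, 0, 1],
  [0.03, -0.036, 0, 0, 0, 0, 1],
  [0.03, -0.036, 0, 0, 0, 0, 1],
  [0.03, -0.036, 0, 0, 0, 0, 1],
  [0.03, -0.036, 0, 0, 0, 0, 1],
  [0.03, -0.036, 0, 0, 0, 0, 1],
  [0.03, -0.036, 0, 0, 0, 0, 1],
  [0.03, -0.036, 0, 0, 0, 0, 1],
  [0.03, -0.036, 0, 0, 0, 0, 1],
  [0.03, -0.036, 0, 0, 0, 0, 1],
  [0.03, -0.036, 0, 0, 0, 0, 1],
])

```text
time: 1.6
eef_pos: [0.5233, 0.2216, 0.2316]
tcp_rot: [0.38, 3.118, 0.001]
wrist_force: [1.3, 1.2, -0.2]
gripper_width: 1.003
finger_force: 0.0
```

>>> carry_out([
  [0, -0.045, 0, 0, 0, 0, 1],
  [0, -0.045, 0, 0, 0, 0, 1],
  [0, -0.045, 0, 0, 0, 0, 1],
  [0, -0.045, 0, 0, 0, 0, 1],
  [0, -0.045, 0, 0, 0, 0, 1],
  [0, -0.045, 0, 0, 0, 0, 1],
  [-0.005, -0.045, 0, 0, 0, 0, 1],
  [-0.005, -0.045, 0, 0, 0, 0, 1],
  [-0.01, -0.045, 0, 0, 0, 0, 1],
  [-0.01, -0.045, 0, 0, 0, 0, 1],
  [-0.01, -0.045, 0, 0, 0, -1.1, 1],
  [-0.004, -0.045, 0, 0, 0, 0, 1],
])

```text
time: 2.8
eef_pos: [0.4771, -0.3187, 0.2316]
tcp_rot: [0.412, 3.114, -0.0]
wrist_force: [1.0, 1.0, -0.2]
gripper_width: 0.997
finger_force: 0.0
```

```bash
python3 - <<'E'
from h import *
from scipy.spatial.transform import Rotation as R
s=state(); print(s["time"],s["eef_pos"],s["tcp_rot"],s["wrist_force"])
im,d=grab_frame("wrist"); cv2.imwrite("pics/w1.png",im)
c=camera_params("wrist"); T=np.eye(4); T[:3,:3]=R.from_rotvec(s["tcp_rot"]).as_matrix(); T[:3,3]=s["eef_pos"]; M=T@np.array(c["tool_from_camera"])
print("tool y ang",np.degrees(np.arctan2(T[1,1],T[0,1])))
v,u=np.indices(d.shape); P=np.stack([(u-c["cx"])*d/c["fx"],(v-c["cy"])*d/c["fy"],d],-1)@M[:3,:3].T+M[:3,3]
hsv=cv2.cvtColor(im,cv2.COLOR_BGR2HSV); h,sa,va=[hsv[...,i].astype(int) for i in range(3)]
near=(d>0)&(np.hypot(P[...,0]-.479,P[...,1]+.366)<.1)
for n,m in(("top",near&(h<18)&(sa>150)&(P[...,2]>.074)&(P[...,2]<.09)),("foot",near&(P[...,2]>.014)&(P[...,2]<.03))):
    Q=P[m]; print(n,len(Q),cv2.minAreaRect((Q[:,:2]*1000).astype(np.float32)),np.median(Q[:,2]) if len(Q) else 0)
for r in search_frame("wrist","scraper_handle")[:2]: print(r["p"],(M@np.r_[r["xyz"],1])[:3])
E
```

```text
2.8 [ 0.47714928 -0.3186968   0.23163955] [ 4.12018632e-01  3.11422474e+00 -1.76485140e-04] [ 0.95373075  1.04206887 -0.20893113]
tool y ang 74.9268291249642
top 1414 ((479.036865234375, -366.5644226074219), (23.75120735168457, 59.54410934448242), 74.58627319335938) 0.07907352491056616
foot 1272 ((479.4459533691406, -366.53717041015625), (29.941938400268555, 120.15126037597656), 74.83889770507812) 0.023170717205370867
0.78 [ 0.47302306 -0.35999894  0.0515624 ]
```

View pics/w1.png

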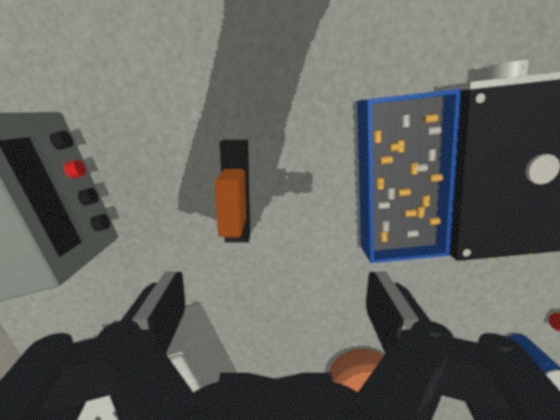

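The wrist camera confirms the block: orange handle at pixel (231,203), at (0.479, -0.3665) and 74.8°, with free space on both sides for the fingers. I'll descend and grip.

>>> carry_out([
  [0.002, -0.04, 0, 0, 0, 0, 1],
  [0, -0.008, 0, 0, 0, 0, 1],
  [0, 0, -0.04, 0, 0, 0, 1],
  [0, 0, -0.045, 0, 0, 0, 1],
  [0, 0, -0.045, 0, 0, 0, 1],
  [0, 0, -0.035, 0, 0, 0, 1],
  [0, 0, -0.02, 0, 0, 0, 1],
  [0, 0, -0.013, 0, 0, 0, 1],
  [0, 0, 0, 0, 0, 0, 1],
])

```text
time: 3.8
eef_pos: [0.4799, -0.3639, 0.032]
tcp_rot: [-0.409, -3.113, -0.002]
wrist_force: [0.9, -0.1, 0.4]
gripper_width: 1.003
finger_force: 0.0
```

>>> carry_out([
  [0, 0, 0, 0, 0, 0, -1],
  [0, 0, 0, 0, 0, 0, -1],
  [0, 0, 0, 0, 0, 0, -1],
  [0, 0, 0, 0, 0, 0, -1],
  [0, 0, 0, 0, 0, 0, -1],
  [0, 0, 0, 0, 0, 0, -1],
  [0, 0, 0, 0, 0, 0, -1],
  [0, 0, 0, 0, 0, 0, -1],
])

```text
time: 4.6
eef_pos: [0.4804, -0.365, 0.0338]
tcp_rot: [0.41, 3.114, -0.0]
wrist_force: [-1.6, 1.5, 5.1]
gripper_width: 0.271
finger_force: 62.0
```

>>> carry_out([
  [0, 0, 0.025, 0, 0, 0, -1],
  [0, 0, 0.035, 0, 0, 0, -1],
  [0, 0, 0.04, 0, 0, 0, -1],
  [0, 0, 0, 0, 0, 0, -1],
  [0.005, 0.033, 0, 0, 0, 2, -1],
  [0.005, 0.033, 0, 0, 0, 2.4, -1],
  [0.005, 0.033, 0, 0, 0, 2, -1],
  [0.006, 0.033, 0, 0, 0, 0, -1],
  [0.006, 0.033, 0, 0, 0, 0, -1],
  [0.005, 0.033, 0, 0, 0, 0, -1],
  [0.005, 0.033, 0, 0, 0, 0, -1],
  [0.005, 0.031, 0, 0, 0, 0, -1],
])

```text
time: 5.8
eef_pos: [0.5218, -0.101, 0.1324]
tcp_rot: [-0.235, -3.131, -0.0]
wrist_force: [0.7, 0.2, -2.7]
gripper_width: 0.273
finger_force: 61.1
```

>>> carry_out([
  [0, 0, 0, 0, 0, 0, -1],
  [0, 0, 0, 0, 0, 0, -1],
])

```text
time: 6.0
eef_pos: [0.5219, -0.102, 0.1326]
tcp_rot: [-0.232, -3.132, 0.0]
wrist_force: [0.0, -0.3, -3.2]
gripper_width: 0.274
finger_force: 61.0
```

```bash
python3 - <<'E'
from h import *
s=state(); print(s["time"],s["eef_pos"],s["tcp_rot"],s["wrist_force"],s["gripper_width"])
im,d=grab_frame("side"); cv2.imwrite("pics/s2.png",cv2.resize(im[120:340,150:430],None,fx=2.5,fy=2.5))
W=cloud("side",d); hsv=cv2.cvtColor(im,cv2.COLOR_BGR2HSV).astype(int); x,y,z=W[...,0],W[...,1],W[...,2]
for n,m in(("orange",(hsv[...,0]<18)&(hsv[...,1]>150)),("foot",(z>.105)&(z<.129)&(hsv[...,2]<70))):
    P=W[m&(d>0)&(np.hypot(x-.522,y+.103)<.09)&(z>.08)]
    if len(P): print(n,len(P),cv2.minAreaRect((P[:,:2]*1000).astype(np.float32)),P[:,2].min(),P[:,2].max())
E
```

```text
6.0 [ 0.52192195 -0.10196781  0.13256786] [-2.32468680e-01 -3.13169520e+00  5.48948195e-05] [ 0.00522693 -0.26154894 -3.24769483] 0.273769826187589
orange 317 ((518.5667724609375, -105.791259765625), (24.290597915649414, 59.49370574951172), 80.72722625732422) 0.12344582086589728 0.1814900838405179
foot 626 ((519.3321533203125, -103.89810180664062), (33.08993911743164, 120.7206802368164), 81.18017578125) 0.10501111287354215 0.12688349530806176
```

View pics/s2.png

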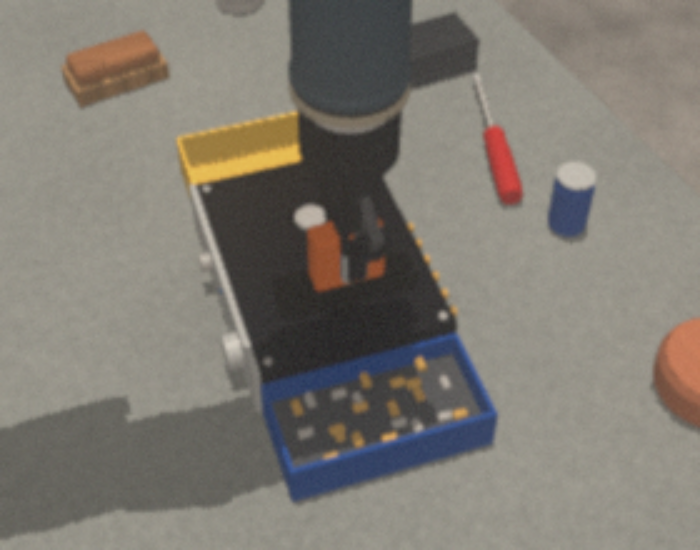

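The block hangs upright and lined up at the blue-bin end, orange handle at about (325,255) in the crop, with the slugs ahead of it. I'll lower it to about 1 mm above the lid.

>>> carry_out([
  [0, 0, -0.02, 0, 0, 0, -1],
  [0, 0, -0.013, 0, 0, 0, -1],
  [0, 0, -0.0045, 0, 0, 0, -1],
  [0, 0, 0, 0, 0, 0, -1],
  [0, 0, 0, 0, 0, 0, -1],
])

```text
time: 6.55
eef_pos: [0.5224, -0.1035, 0.0961]
tcp_rot: [0.238, 3.132, -0.0]
wrist_force: [0.1, 0.6, -2.6]
gripper_width: 0.277
finger_force: 61.1
```

>>> carry_out([
  [0.0015, 0.01, -0.001, 0, 0, 0, -1],
  [0.0023, 0.0148, 0, 0, 0, 0, -1],
  [0.0023, 0.0148, 0, 0, 0, 0, -1],
  [0.0023, 0.0148, 0, 0, 0, 0, -1],
  [0.0023, 0.0148, 0, 0, 0, 0, -1],
  [0.0023, 0.0148, 0, 0, 0, 0, -1],
  [0.0023, 0.0148, 0, 0, 0, 0, -1],
  [0.0023, 0.0148, 0, 0, 0, 0, -1],
  [0.0023, 0.0148, 0, 0, 0, 0, -1],
  [0.0015, 0.01, 0, 0, 0, 0, -1],
])

```text
time: 7.55
eef_pos: [0.5439, 0.0375, 0.0947]
tcp_rot: [-0.234, -3.133, -0.001]
wrist_force: [-0.3, -0.1, -2.5]
gripper_width: 0.273
finger_force: 61.1
```

```bash
python3 - <<'E'
from h import *
s=state(); print(s["time"],s["eef_pos"],s["wrist_force"])
for c in("scene","side"):
    im,d=grab_frame(c); print(c,[(round(r["p"],2),world(c,r["xyz"]).round(3)) for r in search_frame(c,"slug_a")[:3]])
    if c=="scene": cv2.imwrite("pics/s3.png",cv2.resize(im[150:310,190:370],None,fx=3,fy=3))
E
```

```text
7.55 [0.54386926 0.03745824 0.09472668] [-0.32657355 -0.05571517 -2.48631339]
scene [(0.57, array([0.544, 0.073, 0.065]))]
side []
```

View pics/s3.png

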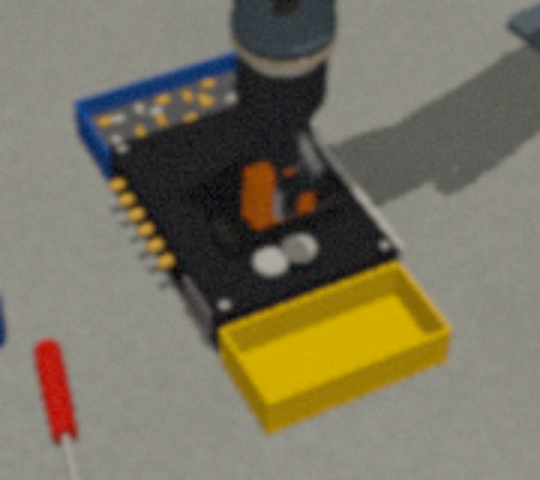

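Both slugs, at (270,262) and (300,248) in the crop, sit ahead of the foot and inside its width. I'll finish the sweep past the edge.

>>> carry_out([
  [0.0015, 0.01, 0, 0, 0, 0, -1],
  [0.0023, 0.0148, 0, 0, 0, 0, -1],
  [0.0023, 0.0148, 0, 0, 0, 0, -1],
  [0.0023, 0.0148, 0, 0, 0, 0, -1],
  [0.0018, 0.012, 0, 0, 0, 0, -1],
  [0, 0, 0, 0, 0, 0, -1],
  [0, 0, 0, 0, 0, 0, -1],
  [0, 0, 0, 0, 0, 0, -1],
])

```text
time: 8.55
eef_pos: [0.5538, 0.1011, 0.0948]
tcp_rot: [-0.237, -3.132, 0.001]
wrist_force: [0.4, -0.7, -3.1]
gripper_width: 0.277
finger_force: 61.1
```

```bash
python3 - <<'E'
from h import *
s=state(); print(s["time"],s["eef_pos"],s["wrist_force"])
for c in("scene","side"):
    im,d=grab_frame(c); print(c,[(round(r["p"],2),world(c,r["xyz"]).round(3)) for r in search_frame(c,"slug_a")[:3]])
    if c=="scene": cv2.imwrite("pics/s4.png",cv2.resize(im[150:310,190:370],None,fx=3,fy=3))
E
```

```text
8.55 [0.55375596 0.10114136 0.09478717] [ 0.3532045  -0.74521198 -3.11227303]
scene []
side []
```

View pics/s4.png

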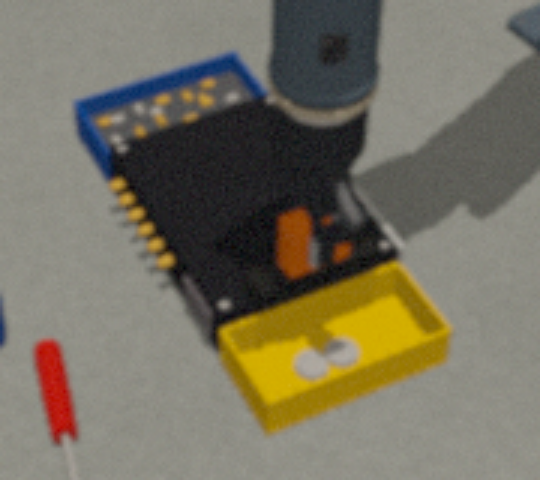

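Both slugs lie in the yellow tray, at (312,362) and (342,350) in the crop. Next I'll back the block off to mid-lid and set it down.

>>> carry_out([
  [-0.0023, -0.0148, 0.002, 0, 0, 0, -1],
  [-0.0046, -0.0296, 0, 0, 0, 0, -1],
  [-0.0046, -0.0296, 0, 0, 0, 0, -1],
  [-0.0046, -0.0296, 0, 0, 0, 0, -1],
  [-0.0015, -0.01, 0, 0, 0, 0, -1],
  [0, 0, -0.002, 0, 0, 0, -1],
  [0, 0, -0.001, 0, 0, 0, -1],
  [0, 0, 0, 0, 0, 0, -1],
  [0, 0, 0, 0, 0, 0, -1],
])

```text
time: 9.65
eef_pos: [0.5365, -0.0105, 0.0938]
tcp_rot: [0.233, 3.133, 0.0]
wrist_force: [0.1, 0.4, -0.4]
gripper_width: 0.268
finger_force: 61.3
```

>>> carry_out([
  [0, 0, -0.0003, 0, 0, 0, -1],
  [0, 0, 0, 0, 0, 0, -1],
  [0, 0, 0, 0, 0, 0, 0.3],
  [0, 0, 0, 0, 0, 0, 0.6],
  [0, 0, 0, 0, 0, 0, 1],
  [0, 0, 0, 0, 0, 0, 1],
  [0, 0, 0, 0, 0, 0, 1],
  [0, 0, 0, 0, 0, 0, 1],
  [0, 0, 0, 0, 0, 0, 1],
])

```text
time: 10.55
eef_pos: [0.5363, -0.0116, 0.0935]
tcp_rot: [0.236, 3.133, -0.0]
wrist_force: [0.3, -0.6, 0.2]
gripper_width: 1.004
finger_force: 0.0
```

>>> carry_out([
  [0, 0, 0.01, 0, 0, 0, 1],
  [0, 0, 0.02, 0, 0, 0, 1],
  [0, 0, 0.04, 0, 0, 0, 1],
  [0, 0, 0.045, 0, 0, 0, 1],
  [0, 0, 0.045, 0, 0, 0, 1],
  [0, 0, 0.03, 0, 0, 0, 1],
  [0, 0, 0, 0, 0, 0, 1],
  [0, 0, 0, 0, 0, 0, 1],
  [0, 0, 0, 0, 0, 0, 1],
])

```text
time: 11.45
eef_pos: [0.5356, -0.0116, 0.2828]
tcp_rot: [-0.236, -3.131, 0.0]
wrist_force: [-0.2, -0.5, 0.3]
gripper_width: 1.002
finger_force: 0.0
```

```bash
python3 - <<'E'
from h import *
s=state(); print(s["time"],s["eef_pos"],s["wrist_force"],s["gripper_width"])
im,d=grab_frame("scene"); cv2.imwrite("pics/s5.png",cv2.resize(im[150:310,190:370],None,fx=3,fy=3))
W=cloud("scene",d); hsv=cv2.cvtColor(im,cv2.COLOR_BGR2HSV).astype(int)
m=(d>0)&(hsv[...,0]<18)&(hsv[...,1]>150)&(np.hypot(W[...,0]-.537,W[...,1]+.01)<.06)&(W[...,2]>.07)
print(np.percentile(W[m][:,2],[2,98]))
t=(d>0)&(hsv[...,1]<80)&(hsv[...,2]>100)&(np.hypot(W[...,0]-.563,W[...,1]-.15)<.06)&(W[...,2]<.05); print(t.sum(),W[t].min(0),W[t].max(0))
E
```

```text
11.45 [ 0.53558435 -0.01157177  0.28278457] [-0.21102384 -0.50344144  0.30810827] 1.0023190435781002
[0.08297927 0.14254038]
254 [ 0.53233902  0.13210009 -0.00717936] [0.6051112  0.20927718 0.01677865]
```

View pics/s5.png

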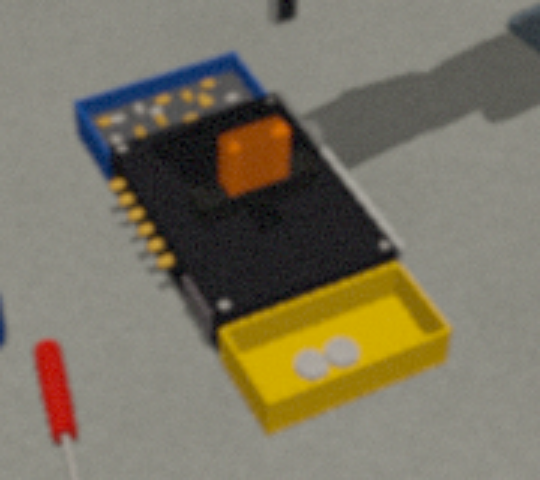

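The block stands upright on the lid, handle at (255,155) in the crop and its top about 140 mm above the bench. Both slugs are in the tray and the gripper is clear.

```bash
python3 -c "from plant import *; print(job_done())"
```

```text
the job is handed in; nothing more can be done
None
```

I wiped both slugs into the yellow tray and left the scraper block standing upright and released on the cleared lid; the job is handed in at about 11.5 s, with no verdict returned.

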